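# Put the setting gauge back in its dust-proof case

### The job

The T-shaped setting gauge has been left under a stack of two stone samples and a mug. Take it by its upright fin and slide it out from under them past the two posts, leaving the samples and the mug stacked and standing on their stand, never lifted off or tipped. Then push the gauge, blade first, through the sprung dust flap of the low case until its shoulders meet the case front, and let go, without knocking the things around it.

Things in the scene. Friction and masses are not known exactly. Their poses are not given: they have to be found in the camera images.
- gauge: Loose T-shaped flat aluminium gauge, 6 mm thick, 0.17 kg. Origin: underside, below the fin's centre; x towards the blade's nose, z up. Tail plate x -22.5 to +22.5 mm, 90 mm wide; its front edges beside the blade are the shoulders. Blade 56 mm wide, x 22.5 to 132 mm, nose corners rounded 8 mm. Starts lying on the stand's sheet, blade between the posts and under the stack, x axes nearly parallel.
- gauge_nose (a point): Centre of the blade's nose end, at x = 132 mm and 3 mm above the underside of the gauge.
- gauge_fin (a point): Centre of the gauge's grip fin, 28.5 mm above the underside, over the gauge's origin. The fin is an upright plate on the tail, 34 mm along the gauge's x, 12 mm thick along its y, from 6 to 51 mm above the underside: grip it across y. At the start it stands about 60 mm in front of the posts.
- stand: Fixed stand: steel sheet 3 mm thick, y +-75 mm, x -10 to +105 mm, with two upright posts, 12 mm diameter, tops 50 mm above the table, at x = 0, y = +-44 mm (76 mm clear between). Origin: table surface midway between the posts; x runs back under the stack. The posts hold the stack back while the gauge is drawn out between them along -x; the stack then settles 6 mm onto the sheet.
- tile_low: Lower loose stone sample, a plain slab 84 x 120 x 8 mm (x, y, z), about 0.2 kg, lying on the gauge's blade. Origin: centre of its underside.
- tile_top: Upper loose stone sample, a plain slab 84 x 116 x 8 mm, about 0.2 kg, lying on the lower one. Origin: centre of its underside.
- mug: White ceramic mug standing on the upper sample, 72 mm diameter, 85 mm tall, about 0.2 kg, with a handle at its +y side. Origin: centre of its underside.
- case: Fixed low white sheet-metal case, 124 mm wide, 150 deep, 45 tall, no floor; front to the robot, a dark strip on top over the slot. Origin: table below the middle of the front face; x runs inwards. Slot 66 mm wide, 29 mm high, from the table up, flat cheeks either side; inside 74 mm wide, back wall 144 mm in. Gauge home: shoulders against the cheeks, its origin at x = -22.5 mm here, flat on the table, tail and fin outside.
- flap (a joint): Sprung steel dust flap in the case's slot, 60 mm wide, 25 mm tall, hinged at its top edge 28 mm above the table, 5 mm behind the front face. 0 rad: shut, hanging down; grows as it swings inwards, to 1.3 rad. A push of 1 to 2 N on its lower part opens it; it shuts by itself and rests on the blade at about 0.5 rad when the gauge is home.
- plug: Bystander: white plastic stepped round plug, 52 mm diameter, 40 mm tall, between stand and case. Origin: centre of its underside.
- tape: Bystander: pale roll of masking tape lying flat, 90 mm diameter, 25 mm tall, behind the plug. Origin: centre of its underside.
- core: Bystander: upright drilled stone core, 44 mm diameter, 50 mm tall, in the middle, nearest the robot. Origin: centre of its underside.
- oil: Bystander: closed grey bottle, 64 mm diameter, 170 mm tall, standing at the left. Origin: centre of its underside.
There are look-alikes about, which are no part of the job. What is shaped like the gauge but blue or red is not meant.

How it is judged:
By the outcome, as a careful person would: the job done as asked, in the order asked, and still so for the second after the job is handed in, with the robot touching nothing.
It also fails if it takes over 58 s, if anything falls off the work surface, if the arm or the gripper's body presses on something with over 40 N, if the wrist force passes 120 N, or if a joint passes its speed limit or range.

### The arm

A 6-joint arm with a two-finger parallel gripper is mounted at the origin on the work surface. World frame = base frame: x ahead of the robot, y to its left, z up, the work surface at z = 0. Lengths are in mm, angles in degrees, forces in N, time in s.
With the tool pointing down it reaches from about 300 to 850 mm from the base axis. Payload 4.2 kg.
Tool frame: the origin (TCP) lies on the centre line of the jaws, within the pads' length; the fingertips stand 11 mm ahead of it and the grasp point (between the pads) lies 8 mm behind it; z points along the fingers, y is the line along which they close (so a half turn about z gives the same grasp; the last joint's range is limited). The gripper opens to 91 mm and grips with 3 to 60 N. Pads are 32 mm wide; open, the fingers measure 118 mm over their backs; the gripper's body (76 mm by 178 mm) begins 60 mm behind the grasp point.
Start: joints at [74.943, 18.312, 89.639, -0, 72.044, -1.146], TCP at [138.243, 558.149, 224.976] pointing down, gripper open.
Joint ranges: [-177.97, 177.97], [-48.28, 115.42], [12.27, 149.76], [-77.06, 257.06], [2.81, 150.46], [-146.56, 146.56]. Speed limits (degrees/s): [147.25, 147.25, 180, 180, 180, 180].

### API

Orientations are given as [roll, pitch, yaw] about the fixed x, y, z axes, in that order (R = Rz(yaw) Ry(pitch) Rx(roll)).
In Python, from workcell import env, grab_frame, camera_model, models gives the robot as it stands.
- The arm moves only by the shell command python3 -m crank 'ROWS' [FORCE]. ROWS is text: rows parted by semicolons, each of 7 numbers parted by spaces: the closure, from -1 (fully open) to 1 (shut), so that 0 is half open, then the shift along the tool's x, y, z in mm, then the turn, a rotation vector about the tool's x, y, z in degrees. A call has 1 to 10 rows; each row shifts and turns the commanded pose from where the row before left it, along the tool's axes as they then stand; what a row does not reach is not made up. A row lasts 1/8 s, in which the tool goes at most 62.5 mm and 10.7 degrees, less where a joint would pass 70% of its speed; a pose out of reach is approached as far as the arm can. A call is refused whole if a number of a shift passes 62.5 or a number of a turn 10.7, either way. A call with a gripper value outside its range is refused whole. The fingers move at their own pace and stop on an object; FORCE is the grip in N (left out, the last holds). Time passes only in rows, so rows that do not move let the fingers close. It gives the time, the measured TCP pose, the force, the opening and the grip force at its end, in the units of the state.
- env.state(): the state, without advancing time (a new reading comes with each control period).
- grab_frame(name): name is "side" or "top" or "wrist"; returns the picture (480x640x3 uint8, blue, green, red); there is no depth.
- camera_model(name): a dict with "K" (3x3 intrinsics, pixels), "R" (3x3) and "t" (3): a world point X has camera coordinates R X + t; the wrist camera has in their place "mount" (4x4, takes a point from camera to tool coordinates, whose origin is the TCP and whose axes are the flange's). Camera axes: x right, y down, z forward; pixel columns grow to the right and rows downward; lengths in mm; the calibration is good to about 2 mm. A picture is of the moment at which its call begins: read the wrist's pose just before it. camera_model takes no time and is no camera call.
- env.job_done(): hands the job in; it is judged then, once.
Trained networks look in the newest picture that a camera, given by its name, has taken for a name from the list of things; names that differ only in an ending like _2 or _b are one class to them, and where a whole thing is asked for, a point or a joint stands for the part that bears it (a point fixed in the world has none). Each returns a list of dicts, best first, with "p" (0 to 1); they miss things now and then, are a little off and sometimes report something else, mostly with a low value. They report only what shows in the picture. A call takes as long as a camera call. They do not tell look-alikes from the thing itself.
- models.search_frame(name, camera): "point" ([x, y, z] in mm, in world coordinates, good to about 4 mm: the middle of the surface that is visible of it).
The state is a dict: "time_s": time; "qpos": joint angles; "qvel": joint speeds; "effort": joint torques, N m; "ee_pos": TCP position; "ee_rot": TCP orientation; "force": force on the tool from outside, world axes, zero at the start; "torque": the same for the moment, N m; "gripper_width": finger opening in mm; "gripper_force": force on a finger pad.
Only numpy, scipy, OpenCV 4.12 (cv2) and the standard library are available. Lean on these libraries where they do the work, as an engineer would, in place of code of your own. Each camera call takes 0.05 s, during which the arm holds its last target. There are 200 camera calls.

## Working session

There is one attempt and no reset: what is moved stays moved. The work goes in short steps, Python scripts to look and compute and a shell command to move; the robot and the scene stay as the last step left them, time stands still between calls to the robot, and variables do not carry over. Pictures are saved under pics/ and viewed, at most 10 in all, crops included, and the job is handed in when it is done.

```bash
ls; mkdir -p pics; python3 - <<'E'
from workcell import env, grab_frame, camera_model, models
import cv2
for n in ["side","top"]:
    cv2.imwrite(f"pics/{n}0.png",grab_frame(n))
    for o in ["gauge","gauge_fin","stand","case","mug","plug","core","oil","tape"]:
        print(n,o,[(([round(v) for v in d["point"]]),round(d["p"],2)) for d in models.search_frame(o,n)[:3]])
s=env.state();print(s["time_s"],s["ee_pos"],s["ee_rot"],s["gripper_width"])
print(camera_model("wrist"))
E
```

```text
pics
side gauge [([280, 219, 6], 0.96), ([235, 428, 5], 0.84), ([543, 234, 7], 0.71)]
side gauge_fin [([277, 216, 5], 0.96), ([239, 427, 5], 0.68), ([542, 227, 8], 0.63)]
side stand [([605, 174, 0], 0.95)]
side case [([690, -212, 46], 0.83)]
side mug [([647, 200, 85], 0.55), ([443, -6, 50], 0.41)]
side plug [([603, -7, 38], 0.57), ([690, -212, 47], 0.53)]
side core [([444, -8, 49], 0.93), ([630, -194, 12], 0.72), ([647, 198, 81], 0.52)]
side oil [([522, 387, 86], 0.78), ([544, 230, 9], 0.43)]
side tape [([744, 8, 20], 0.88), ([521, 391, 89], 0.28)]
top gauge [([547, 230, 13], 0.97), ([232, 432, 7], 0.94), ([280, 216, 5], 0.92)]
top gauge_fin [([550, 234, 11], 0.8), ([280, 216, 7], 0.78), ([229, 430, 6], 0.75)]
top stand [([609, 181, 3], 0.81), ([750, 11, 27], 0.35)]
top case [([689, -193, 48], 0.92)]
top mug [([649, 225, 69], 0.8), ([551, 231, 11], 0.39)]
top plug [([602, 1, 42], 0.83)]
top core [([446, 6, 50], 0.75)]
top oil [([517, 403, 115], 0.78)]
top tape [([749, 13, 24], 0.97)]
1.0 [138.24583586 558.15011458 224.98906029] [1.79993831e+02 1.32072806e-03 1.66090631e+02] 91.01892360857984
{'K': array([[381.27286324,   0.        , 317.02976885],
       [  0.        , 381.27286324, 236.89609795],
       [  0.        ,   0.        ,   1.        ]]), 'mount': array([[ 6.92553143e-04, -9.54439787e-01, -2.98402771e-01,
         8.41827783e+01],
       [ 9.99999678e-01,  5.40233183e-04,  5.92933087e-04,
        -1.42089170e-01],
       [-4.04711851e-04, -2.98403085e-01,  9.54439854e-01,
        -1.58769243e+02],
       [ 0.00000000e+00,  0.00000000e+00,  0.00000000e+00,
         1.00000000e+00]])}
```

View pics/top0.png

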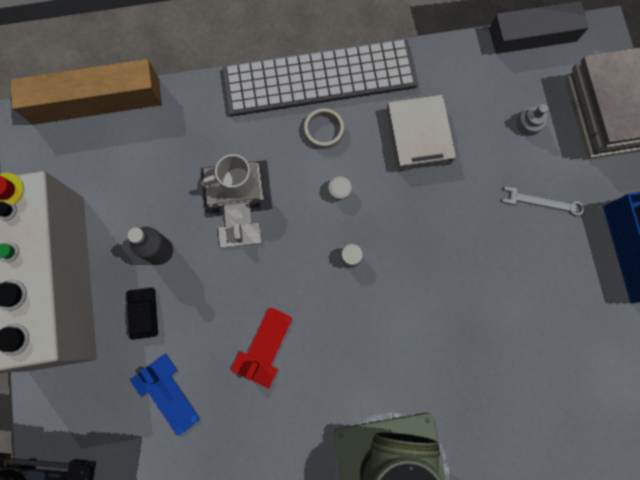

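View pics/side0.png

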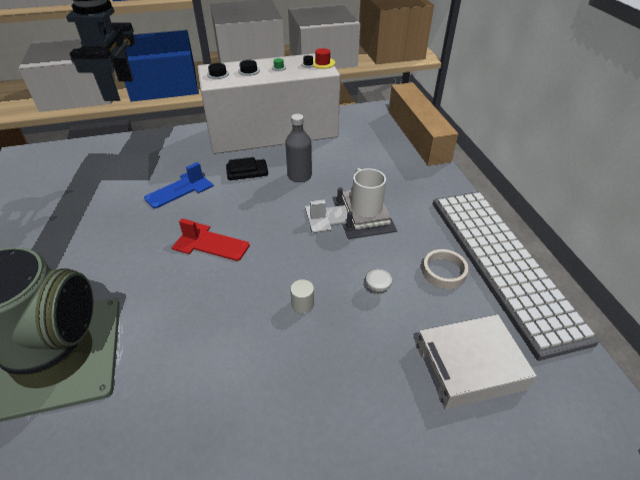

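Candidates in the top view are aluminium (238,235), red (262,350) and blue (165,395). The aluminium one, with its blade under the stack, is the gauge. I'll go above it and look closely.

```bash
python3 -m crank '-1 -48 -22 0 0 0 0;-1 -48 -22 0 0 0 0;-1 -48 -22 0 0 0 0;-1 -48 -22 0 0 0 0;-1 -48 -22 0 0 0 0;-1 -48 -22 0 0 0 0;-1 -48 -22 0 0 0 0;-1 -48 -22 0 0 0 0;-1 -48 -22 0 0 0 0;-1 -48 -22 0 0 0 0'
python3 -m crank '-1 0 0 0 0 0 -7;-1 0 0 0 0 0 -7;-1 0 0 0 0 0 0;-1 0 0 0 0 0 0'
cat > h.py <<'E'
from workcell import env, grab_frame, camera_model, models
import numpy as np, cv2
from scipy.spatial.transform import Rotation as Ro
def cam(n):
    c=camera_model(n)
    if n!="wrist": return c["K"],np.array(c["R"]),np.array(c["t"])
    s=env.state(); T=np.eye(4); T[:3,:3]=Ro.from_euler("xyz",s["ee_rot"],degrees=True).as_matrix(); T[:3,3]=s["ee_pos"]
    M=np.linalg.inv(T@c["mount"]); return c["K"],M[:3,:3],M[:3,3]
def at(c,uv,z):
    K,R,t=c; d=R.T@np.linalg.solve(K,[*uv,1]); o=-R.T@t
    return o+d*(z-o[2])/d[2]
def px(c,X):
    K,R,t=c; p=K@(R@np.asarray(X,float)+t); return p[:2]/p[2]
E
python3 - <<'E'
from h import *
import pickle
c=cam("wrist"); f=grab_frame("wrist"); cv2.imwrite("pics/w1.png",f); pickle.dump(c,open("c1.pkl","wb"))
for o in ["gauge_fin","gauge","stand"]: print(o,[([round(v) for v in d["point"]],round(d["p"],2)) for d in models.search_frame(o,"wrist")[:2]])
E
```

```text
time_s: 2.25
ee_pos: [552.6, 228.0, 225.1]
ee_rot: [180.0, 0.0, 166.1]
force: [-0.1, 0.4, -1.2]
gripper_width: 91.2
gripper_force: 0.0
time_s: 2.75
ee_pos: [551.2, 229.3, 225.0]
ee_rot: [180.0, 0.0, -180.0]
force: [-0.1, 0.2, -0.5]
gripper_width: 91.0
gripper_force: 0.0
gauge_fin [([539, 236, 8], 0.97)]
gauge [([548, 231, 9], 0.58)]
stand [([598, 187, 4], 0.78)]
```

View pics/w1.png

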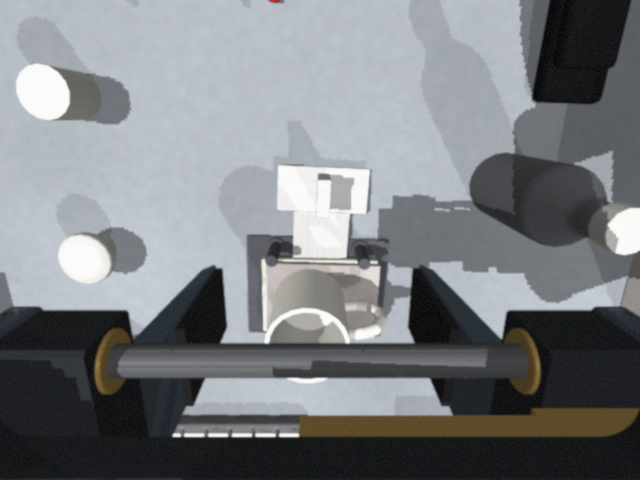

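The wrist view shows the aluminium gauge (tail 277-370, 165-215; fin top about 323,176-217), posts at (273,255) and (365,255), and the slab and mug beyond. I'll make an enlarged crop and measure it.

```bash
python3 - <<'E'
from h import *
import pickle
c=pickle.load(open("c1.pkl","rb"))
f=cv2.imread("pics/w1.png"); cr=cv2.resize(f[150:300,240:400],None,fx=4.5,fy=4.0,interpolation=cv2.INTER_CUBIC); 
cr=cv2.convertScaleAbs(cr,alpha=.8,beta=-10)
cv2.imwrite("pics/w1c.png",cr)
for n,uv,z in [("RL",(278,165),9),("RR",(370,170),9),("FL",(277,211),9),("FR",(368,215),9),("post-",(273,240),53),("post+",(361,240),53)]: print(n,at(c,uv,z).round(1))
E
```

```text
RL [510.9 191.2   9. ]
RR [515.7 280.9   9. ]
FL [556.8 188.8   9. ]
FR [560.9 280.8   9. ]
post- [573.4 189.1  53. ]
post+ [573.3 269.3  53. ]
```

View pics/w1c.png

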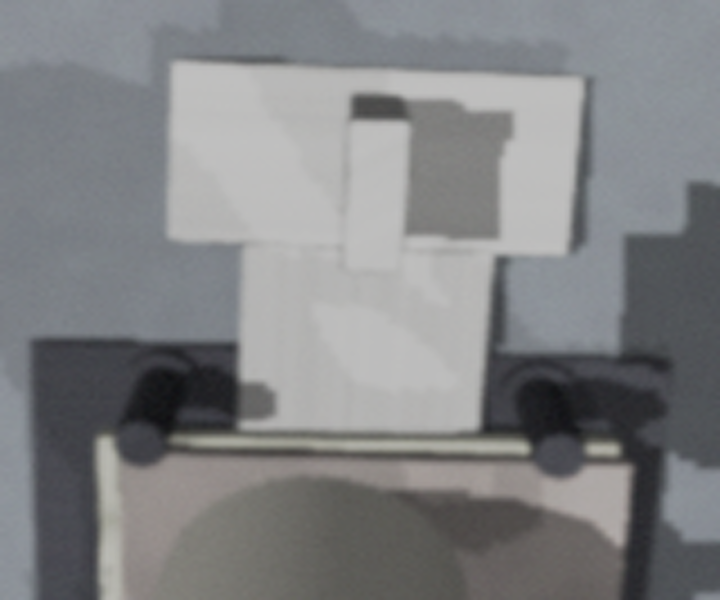

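The crop confirms the bare aluminium gauge. The fin top centre is at about (376,195) in the crop and the post tops at (142,443) and (560,453).

```bash
python3 - <<'E'
from h import *
import pickle
c=pickle.load(open("c1.pkl","rb"))
g=lambda u,v,z: at(c,(240+u/4.5,150+v/4),z)
P={}
for n,u,v,z in [("RL",170,60,9),("RR",585,75,9),("FL",167,240,9),("FR",573,253,9),("post-",142,443,50),("post+",560,453,50),("f1",350,120,54),("f2",410,120,54),("f3",345,268,54),("f4",402,270,54)]:
    P[n]=g(u,v,z); print(n,P[n].round(1))
for a,b in [("RL","RR"),("FL","FR"),("post-","post+")]:
    d=P[b]-P[a]; print(a,b,np.linalg.norm(d).round(1),"yaw",np.degrees(np.arctan2(-d[0],d[1])).round(2))
print("tail c",sum(P[k] for k in("RL","RR","FL","FR"))/4,"fin",sum(P[k] for k in("f1","f2","f3","f4"))/4,"posts",(P["post-"]+P["post+"])/2)
E
```

```text
RL [510.9 191.    9. ]
RR [514.5 280.8   9. ]
FL [555.8 189.    9. ]
FR [559.1 280.    9. ]
post- [594.7 186.7  50. ]
post+ [597.2 273.7  50. ]
f1 [518.5 229.8  54. ]
f2 [518.4 241.3  54. ]
f3 [551.5 228.8  54. ]
f4 [551.9 240.1  54. ]
RL RR 89.9 yaw -2.26
FL FR 91.1 yaw -2.08
post- post+ 87.0 yaw -1.61
tail c [535.0566673  235.19645082   9.        ] fin [535.07705782 235.02673218  54.        ] posts [595.95106555 230.15963915  50.        ]
```

```bash
python3 -m crank '-1 16 5.7 0 0 0 2.2;-1 0 0 45 0 0 0;-1 0 0 45 0 0 0;-1 0 0 45 0 0 0;-1 0 0 30 0 0 0;-1 0 0 20 0 0 0;-1 0 0 14 0 0 0;-1 0 0 0 0 0 0'
python3 - <<'E'
from h import *
import pickle
c=cam("wrist"); cv2.imwrite("pics/w2.png",grab_frame("wrist")); pickle.dump(c,open("c2.pkl","wb"))
E
```

```text
time_s: 3.95
ee_pos: [534.8, 234.8, 25.3]
ee_rot: [-180.0, -0.1, 177.9]
force: [-0.6, 0.4, 0.4]
gripper_width: 90.9
gripper_force: 0.0
```

View pics/w2.png

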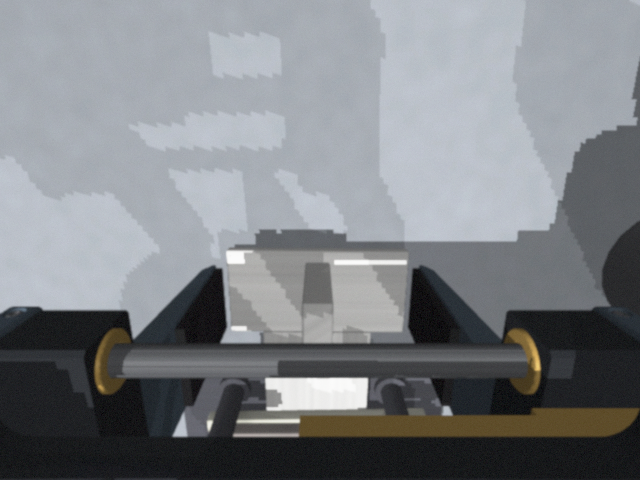

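The fin (columns 304-331) is centred between the open fingers, so I'll close.

```bash
python3 -m crank '1 0 0 0 0 0 0;1 0 0 0 0 0 0;1 0 0 0 0 0 0;1 0 0 0 0 0 0;1 0 0 0 0 0 0;1 0 0 0 0 0 0;1 0 0 0 0 0 0;1 0 0 0 0 0 0' 45
```

```text
time_s: 5.0
ee_pos: [535.3, 234.9, 25.9]
ee_rot: [180.0, 0.0, 177.9]
force: [-0.5, -0.3, 0.1]
gripper_width: 14.1
gripper_force: 0.0
```

```bash
python3 -m crank '1 0 0 0 0 0 0;1 0 0 0 0 0 0;1 0 0 0 0 0 0;1 0 0 0 0 0 0' 45
python3 -m crank '1 4 0 0 0 0 0;1 6 0 0 0 0 0;1 6 0 0 0 0 0;1 6 0 0 0 0 0'
```

```text
time_s: 5.5
ee_pos: [535.3, 234.7, 26.0]
ee_rot: [-180.0, -0.0, 177.9]
force: [0.4, -1.9, 0.3]
gripper_width: 12.1
gripper_force: 45.0
time_s: 6.0
ee_pos: [514.5, 236.2, 25.8]
ee_rot: [179.9, 0.2, 177.9]
force: [7.3, -0.3, -5.2]
gripper_width: 12.0
gripper_force: 45.0
```

```bash
python3 -m crank '1 6 0 0 0 0 0;1 6 0 0 0 0 0;1 6 0 0 0 0 0;1 6 0 0 0 0 0;1 6 0 0 0 0 0;1 6 0 0 0 0 0'
python3 -m crank '1 6 0 0 0 0 0;1 6 0 0 0 0 0;1 6 0 0 0 0 0;1 6 0 0 0 0 0;1 6 0 0 0 0 0;1 6 0 0 0 0 0;1 10 0 0 0 0 0;1 10 0 0 0 0 0;1 10 0 0 0 0 0;1 0 0 0 0 0 0'
python3 - <<'E'
from h import *
a=grab_frame("side"); b=grab_frame("top")
print([ (n,[([round(v) for v in d["point"]],round(d["p"],2)) for d in models.search_frame(n,"top")[:2]]) for n in ["case","mug"]])
a=cv2.resize(a[140:280,250:430],(540,420)); b=cv2.imwrite("pics/top2.png",b); b=cv2.imread("pics/top2.png")
cv2.imwrite("pics/s2.png",a); 
cv2.imwrite("pics/t2.png",cv2.resize(b[80:180,370:480],(770,560),interpolation=cv2.INTER_CUBIC) if 0 else cv2.resize(b[80:180,370:480],(660,600),interpolation=cv2.INTER_CUBIC))
E
```

```text
time_s: 6.75
ee_pos: [476.6, 237.1, 26.0]
ee_rot: [180.0, -0.0, 177.9]
force: [0.5, -1.0, -2.0]
gripper_width: 11.7
gripper_force: 45.0
time_s: 8.0
ee_pos: [410.3, 239.3, 25.9]
ee_rot: [-180.0, -0.0, 177.9]
force: [0.4, 0.2, -1.6]
gripper_width: 12.0
gripper_force: 45.0
[('case', [([692, -192, 48], 0.66)]), ('mug', [([646, 226, 62], 0.97)])]
```

View pics/s2.png

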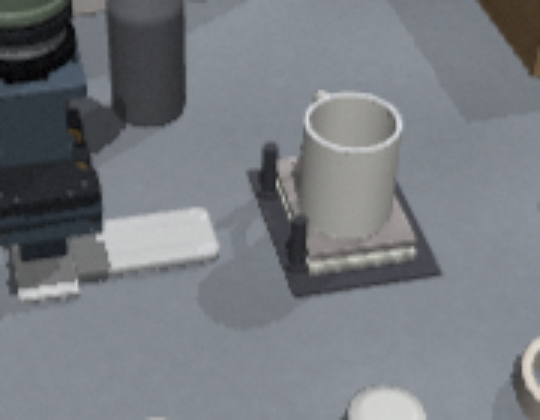

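View pics/t2.png

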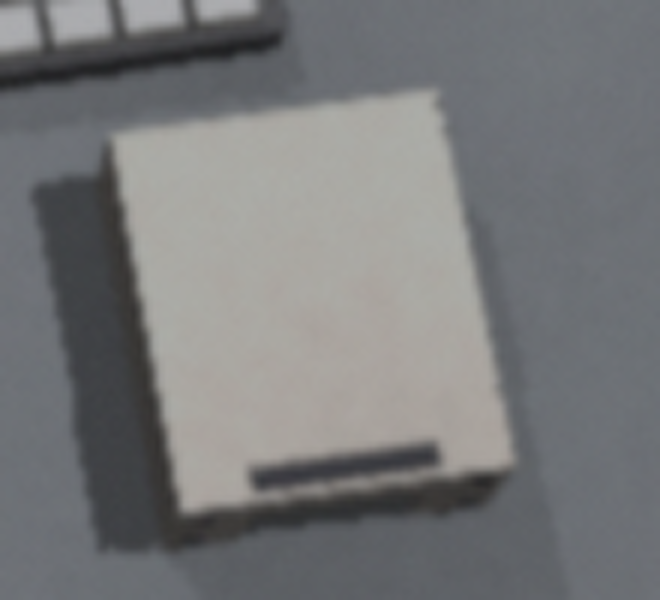

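The side view shows the stack standing on the sheet behind the posts and the gauge free. In the top crop, the case's top corners are FL (180,515), FR (513,465), BL (112,135) and BR (437,92).

```bash
python3 - <<'E'
from h import *
c=cam("top"); 
P=[at(c,(370+u/6,80+v/6),45) for u,v in [(180,515),(513,465),(112,135),(437,92)]]
for p in P: print(p.round(1))
FL,FR,BL,BR=P
print("w",np.linalg.norm(FL-FR),np.linalg.norm(BL-BR),"d",np.linalg.norm(FL-BL),np.linalg.norm(FR-BR))
for d in (FL-FR,BL-BR): print(np.degrees(np.arctan2(-d[0],d[1])))
for d in (BL-FL,BR-FR): print(np.degrees(np.arctan2(d[1],d[0])))
print((FL+FR)/2, sum(P)/4)
E
```

```text
[ 619.9 -136.8   45. ]
[ 618.8 -260.    45. ]
[ 769.5 -140.9   45. ]
[ 766.7 -263.8   45. ]
w 123.21878556358523 122.89215023972139 d 149.722879598589 147.9318446068572
-0.4958419643292293
-1.3281752771882467
-1.5908906625664254
-1.4725964197190216
[ 619.35071628 -198.37207621   45.        ] [ 693.73775501 -200.36167323   45.        ]
```

```bash
python3 -m crank '1 0 0 -30 0 0 0;1 0 0 -42 0 0 0;1 0 0 -42 0 0 0'
python3 -m crank '1 -14 -48 0 0 0 0;1 -14 -48 0 0 0 0;1 -14 -48 0 0 0 0;1 -14 -48 0 0 0 0;1 -14 -48 0 0 0 0;1 -14 -48 0 0 0 0;1 -14 -48 0 0 0 0;1 -7 -48 0 0 0 0;1 -6 -49 0 0 0 -0.9;1 0 0 0 0 0 0'
python3 -m crank '1 0 0 0 0 0 0;1 0 0 0 0 0 0'
python3 - <<'E'
from h import *
import pickle
c=cam("wrist"); cv2.imwrite("pics/w3.png",grab_frame("wrist")); pickle.dump(c,open("c3.pkl","wb"))
E
```

```text
time_s: 8.57
ee_pos: [411.5, 239.3, 141.1]
ee_rot: [180.0, -0.0, 177.9]
force: [-0.6, 0.7, -2.1]
gripper_width: 11.7
gripper_force: 45.0
time_s: 9.82
ee_pos: [506.8, -200.7, 139.7]
ee_rot: [-179.9, 0.0, 178.5]
force: [0.5, 0.4, -1.2]
gripper_width: 11.9
gripper_force: 45.0
time_s: 10.07
ee_pos: [506.1, -196.3, 139.8]
ee_rot: [180.0, -0.0, 178.9]
force: [0.4, -0.9, -1.9]
gripper_width: 12.0
gripper_force: 45.0
```

View pics/w3.png

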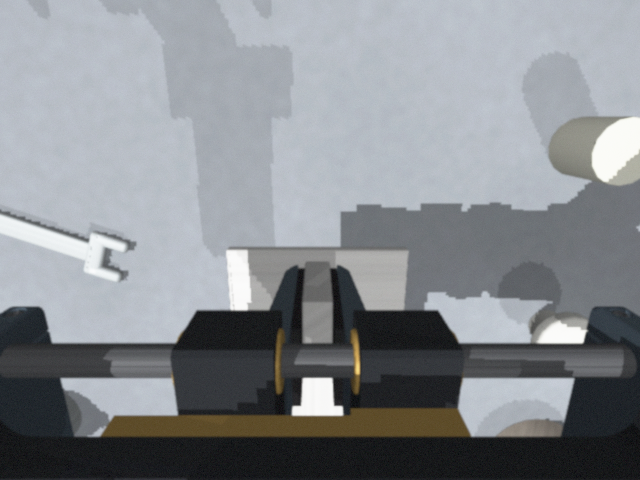

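The wrist view shows the gauge square in the hand: tail rear edge (228,249)-(408,250), centred on column 318. The case is hidden from this camera. I'll lower in front of the slot and compare both in the top camera.

```bash
python3 -m crank '1 44 0 0 0 0 0;1 0 0 40 0 0 0;1 0 0 40 0 0 0;1 0 0 22 0 0 0;1 0 0 12.5 0 0 0;1 0 0 0 0 0 0;1 0 0 0 0 0 0'
python3 - <<'E'
from h import *
b=grab_frame("top"); cv2.imwrite("pics/top3.png",b)
c=cam("top"); s=env.state(); print(s["ee_pos"],s["ee_rot"])
cr=b[90:240,370:490]; cv2.imwrite("pics/t3.png",cv2.resize(cr,(480,600),interpolation=cv2.INTER_CUBIC))
print(px(c,[s["ee_pos"][0]+132,s["ee_pos"][1],6]))
E
```

```text
time_s: 11.0
ee_pos: [463.2, -196.5, 26.3]
ee_rot: [-180.0, 0.1, 178.8]
force: [0.6, 0.6, -1.8]
gripper_width: 11.8
gripper_force: 45.0
[ 463.20581056 -196.6383567    26.43445287] [-1.79951698e+02  1.22226311e-01  1.78808672e+02]
[425.72854719 177.76049374]
```

View pics/t3.png

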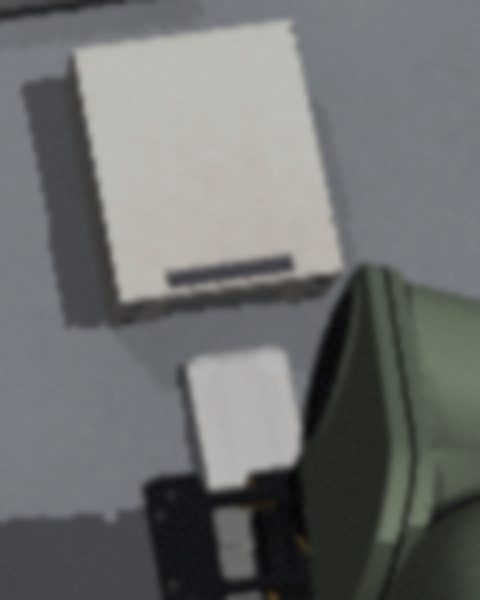

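The crop shows the blade: left edge (187,375)-(208,485), right edge (289,370)-(301,440), nose about (195,354)-(280,346). The case strip spans (167,278)-(293,263).

```bash
python3 - <<'E'
from h import *
c=cam("top"); g=lambda u,v,z: at(c,(370+u/4,90+v/4),z)
for n,u,v,z in [("L1",187,375,9.4),("L2",208,485,9.4),("R1",289,370,9.4),("R2",301,440,9.4),("N1",195,354,9.4),("N2",280,346,9.4),("sL",167,278,45),("sR",293,263,45),("FL",119,304,45),("FR",342,270,45),("BL",74,52,45),("BR",292,20,45)]: print(n,g(u,v,z)[:2].round(1))
E
```

```text
L1 [ 583.9 -173.2]
L2 [ 520.1 -171.8]
R1 [ 577.4 -229.8]
R2 [ 536.8 -227.8]
N1 [ 595.1 -180. ]
N2 [ 591.9 -227.8]
sL [ 629.9 -164.9]
sR [ 627.1 -234.5]
FL [ 619.6 -136.2]
FR [ 618.8 -260. ]
BL [ 768.4 -140.3]
BR [ 767.4 -264.3]
```

```bash
python3 -m crank '1 0 3.5 2 0 0 0;1 -10 0 0 0 0 0;1 -10 0 0 0 0 0;1 -10 0 0 0 0 0;1 -8 0 0 0 0 0;1 -8 0 0 0 0 0'
python3 -m crank '1 -8 0 0 0 0 0;1 -8 0 0 0 0 0;1 0 0 0 0 0 0'
```

```text
time_s: 11.8
ee_pos: [508.2, -193.7, 23.2]
ee_rot: [180.0, -0.1, 178.8]
force: [-2.5, 1.1, 1.0]
gripper_width: 11.9
gripper_force: 45.0
time_s: 12.18
ee_pos: [525.1, -194.2, 23.1]
ee_rot: [180.0, 0.0, 178.8]
force: [1.5, -0.1, -6.1]
gripper_width: 11.8
gripper_force: 45.0
```

```bash
python3 -m crank '1 -8 0 -1 0 0 0;1 -10 0 0 0 0 0;1 -10 0 0 0 0 0;1 -10 0 0 0 0 0;1 -10 0 0 0 0 0;1 -8 0 0 0 0 0;1 -4 0 0 0 0 0;1 0 0 0 0 0 0'
```

```text
time_s: 13.18
ee_pos: [584.8, -195.5, 24.2]
ee_rot: [180.0, 0.0, 178.8]
force: [1.3, -1.2, -6.5]
gripper_width: 12.0
gripper_force: 45.0
```

```bash
python3 -m crank '1 -3 0 0 0 0 0;1 -3 0 0 0 0 0;1 -2 0 0 0 0 0;1 0 0 0 0 0 0'; python3 -m crank '1 -2 0 0.8 0 0 0;1 -1.5 0 0 0 0 0;1 0 0 0 0 0 0'
```

```text
time_s: 13.68
ee_pos: [592.6, -195.7, 24.5]
ee_rot: [-180.0, 0.0, 178.8]
force: [-0.6, -0.4, -3.2]
gripper_width: 11.8
gripper_force: 45.0
time_s: 14.05
ee_pos: [596.0, -195.7, 23.6]
ee_rot: [180.0, 0.0, 178.8]
force: [-1.2, -0.3, -3.4]
gripper_width: 12.3
gripper_force: 45.0
```

```bash
python3 -m crank '1 -1.5 0 0 0 0 0;1 0 0 0 0 0 0'; python3 -m crank '1 -1.5 0 0 0 0 0;1 0 0 0 0 0 0'
```

```text
time_s: 14.3
ee_pos: [597.5, -195.7, 23.6]
ee_rot: [180.0, 0.0, 178.8]
force: [-1.9, 0.1, -3.4]
gripper_width: 11.8
gripper_force: 45.0
time_s: 14.55
ee_pos: [599.0, -195.8, 23.6]
ee_rot: [180.0, 0.0, 178.8]
force: [-0.6, -0.4, -3.5]
gripper_width: 12.0
gripper_force: 45.0
```

```bash
python3 -m crank '1 -1.5 0 0 0 0 0;1 0 0 0 0 0 0' | grep -E "ee_pos|force:"; python3 -m crank '1 -1.5 0 0 0 0 0;1 0 0 0 0 0 0'| grep -E "ee_pos|force:"
```

```text
ee_pos: [599.8, -195.8, 23.5]
force: [-2.5, -0.0, -1.5]
gripper_force: 45.0
ee_pos: [600.0, -195.8, 23.5]
force: [-6.9, -0.2, -0.1]
gripper_force: 45.0
```

```bash
python3 -m crank '1 -2 0 0 0 0 0;1 0 0 0.7 0 0 0;1 0 0 0 0 0 0' | grep -E "ee_|force:"
python3 - <<'E'
from workcell import env
s=env.state();print(s["torque"],s["force"],s["ee_pos"])
E
```

```text
ee_pos: [600.0, -195.8, 23.5]
ee_rot: [180.0, -0.4, 178.8]
force: [-12.8, -0.5, 8.0]
gripper_force: 45.0
[-0.15011334  1.61480204  0.09368206] [-12.82489855  -0.54199245   8.01511876] [ 599.95110168 -195.80561839   23.49357208]
```

```bash
python3 -m crank '1 2 0 -0.7 0 0 0;1 0 0 0 0 0 0' | grep -E "ee_|force:"
python3 -m crank '0 0 0 0 0 0 0;0 0 0 0 0 0 0;0 0 0 0 0 0 0;0 0 0 0 0 0 0;0 0 0 0 0 0 0;0 0 0 0 0 0 0;0 0 0 0 0 0 0;0 0 0 0 0 0 0'
```

```text
ee_pos: [599.9, -195.8, 23.3]
ee_rot: [180.0, -0.2, 178.8]
force: [-6.7, -0.9, -0.6]
gripper_force: 45.0
time_s: 16.68
ee_pos: [601.9, -195.9, 23.6]
ee_rot: [180.0, 0.0, 178.8]
force: [-0.3, 0.8, 0.8]
gripper_width: 46.0
gripper_force: 0.0
```

Released. I'll rise straight up, back off and take a look.

```bash
python3 -m crank '0 0 0 -20 0 0 0;0 0 0 -35 0 0 0;0 0 0 -45 0 0 0;0 0 0 -50 0 0 0;0 0 0 -50 0 0 0;0 10 0 0 0 0 0;0 0 0 0 0 0 0;0 0 0 0 0 0 0' | grep -E "ee_|force:|time"
python3 - <<'E'
from h import *
import pickle
c=cam("wrist"); f=grab_frame("wrist"); pickle.dump(c,open("c4.pkl","wb"))
s=grab_frame("side")
cv2.imwrite("pics/fin.png",np.hstack([cv2.resize(f[100:400,170:470],(400,400)),cv2.resize(s[130:430,270:570],(400,400))]))
E
```

```text
time_s: 17.68
ee_pos: [591.1, -195.4, 221.8]
ee_rot: [179.9, -0.2, 178.8]
force: [0.6, 0.1, -1.0]
gripper_force: 0.0
```

View pics/fin.png

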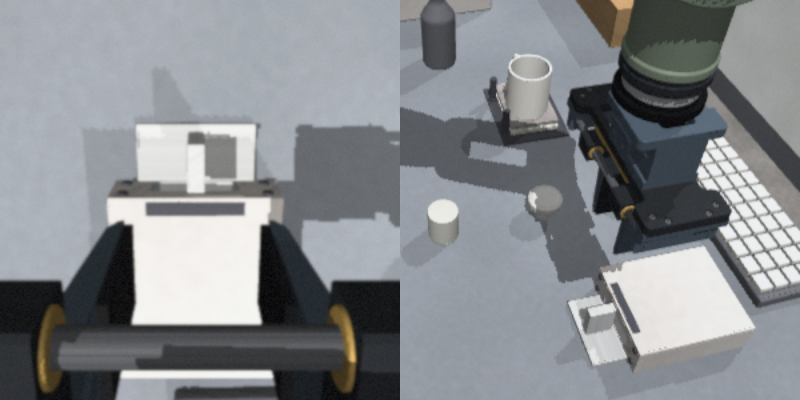

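The final view shows the tail flush against the case front (left, rows 123-183), the stack and mug standing, and the bystanders in place.

```bash
python3 -c "
from workcell import env
print(env.job_done())"
```

```text
the job is handed in; nothing more can be done
None
```

I drew the gauge out from under the stack, pushed it through the flap until its shoulders met the case front, let go and handed the job in at about 18 s; the last pictures show the samples and mug still stacked on the stand and nothing knocked over.

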